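Open the lens iris to its stop and cap the lens

TASK

The lens is clamped nose down in its holder and is ready to be put away. Grip its slim aperture ring lightly and turn it anticlockwise (seen from above) until it comes gently up against its stop, without touching the focus ring below it or the mount above it and without twisting the lens round in the clamp. Then set the rear cap gently on the mount, fully home, and leave everything else where it lies.

Things in the scene. Friction and masses are not known exactly. Their poses are not given: they have to be found in the camera images.
- lens_holder: Fixed lens holder on the mat (mat top at height 3 mm): dark base plate 130 x 105 x 14 mm and a bright round clamp collar 86 mm across, up to 38 mm above its underside, with ears and a clamp screw on its -x side. Origin: centre of its underside, on the lens's upright axis. The lens stands nose down in the collar.
- barrel (a joint): The lens barrel in the rubber-lined clamp: 0 at the start, the angle (rad, anticlockwise from above) by which the whole lens has been twisted in the clamp. Grips by friction: it slips at about 0.55 N m about the lens's axis, while the aperture ring itself turns at about 0.1 N m. It must stay as it is, within 0.06 rad.
- ring_centre (a point): Centre of the slim aperture ring (20 to 30 N of grip is ample; over 45 N a side would bind it), on the upright lens axis: a ribbed black ring 60 mm across (gripped across, at any yaw) and 10 mm high, so from 5 mm below to 5 mm above this point. Under it is a groove 6 mm high (55 mm across), and under that the focus ring; right above it is the mount's shoulder, 56 mm across.
- ring_mark (a point): Middle of the white dot on the rim of the aperture ring, 30 mm from the axis at the height of the ring's centre; it goes round with the ring. The ring has 0.65 to 1.3 rad to go anticlockwise to its stop. Where the stop lies differs from lens to lens and is not marked: it is felt, as the turning torque rises sharply from about 0.1 N m.
- focus_edge (a point): A point on the upper edge of the focus ring, the widest ring of the lens: 70 mm across, 20 mm high, its top face 11 mm below the aperture ring's centre. It turns at a light touch (0.04 N m) and must be left alone.
- mount_shoulder (a point): Centre of the mount's flat shoulder, on the lens axis, 10 mm above the aperture ring's centre, z up. The shoulder is 56 mm across and 5 mm thick; the bright bayonet tube stands on it, 49 mm across and 14 mm high, its top edge chamfered 2 mm. The cap's rim rests on the shoulder when it is home.
- rear_cap: Loose rear cap, a plain black ribbed cup standing mouth down on the mat: 58 mm across, 22 mm high, bore 53 mm across and 18.5 mm deep (2 mm clear of the bayonet tube all round), about 30 g. Origin: centre of the mouth (its lower rim), z up. It just slips on, without turning.
- pen_red: loose felt pen with a black body and a red end, 138 mm long, 10 mm thick, lying along its x; origin under its middle
- pen_grey: loose felt pen, black body and light grey end, 138 mm long, 10 mm thick, lying along its x; origin under its middle
- pen_black: loose felt pen, grey body and black end, 138 mm long, 10 mm thick, lying along its x; origin under its middle
- pen_cap_blue: loose blue pen cap, 36 mm long, 11 mm thick, lying along its x; origin under its middle
- pen_cap_yellow: loose yellow pen cap, 36 mm long, 11 mm thick, lying along its x; origin under its middle
- front_cap: the lens's front cap, not wanted now: a flat black disc 67 mm across and 7 mm high, loose on the mat; origin under its centre
- slide_stack: loose stack of white slide mounts, 52 x 52 mm, 20 mm high; origin under its centre
- watch: loose steel wrist watch laid flat, case 42 mm across and 12 mm high, bracelet along its x, 170 mm over all; origin under the case

How it is judged (in metres and radians):
On the way:
1. the aperture ring has been turned up against its stop (horizontal distance between aperture_ring_c1 and stop_cam_c0 below 0.0077 m), for 0.2 s.
At the end, for the whole second after the job is handed in: The aperture ring stands within 0.05 rad of its stop, the rear cap sits upright and at rest on the mount with its rim within 2 mm of the shoulder, and the pens, caps, slides and watch lie within 20 mm of where they were (horizontal distance between aperture_ring_c1 and stop_cam_c0 below 0.0077 m and z of rear_cap in the frame of mount_shoulder between -0.003 and 0.002 m and horizontal distance between rear_cap and mount_shoulder below 0.004 m and angle between rear_cap's own z axis and vertical below 0.08 rad and linear speed of rear_cap below 0.01 m/s and distance of each of pen_red, pen_grey, pen_black, pen_cap_blue, pen_cap_yellow, front_cap, slide_stack, watch from where it was at the start of the episode below 0.02 m); the robot touches nothing.
It fails at once if the focus ring is touched, or has been shifted by 4 mm (contact force between anything else and focus_ring above 2 N or distance of focus_edge from where it was at the start of the episode above 0.004 m).
It fails at once if the fingers touch the mount (contact force between the fingers and barrel_c0 above 2 N or contact force between the fingers and barrel_c1 above 2 N).
It fails at once if the lens is twisted round in its clamp by more than 0.06 rad (value of joint barrel above 0.06 rad or value of joint barrel below -0.06 rad).
It fails at once if the aperture ring is squeezed hard (over 45 N a side) (contact force between the fingers and aperture_ring above 90 N).
It fails at once if the cap is pressed on with more than 25 N (contact force between rear_cap and barrel above 25 N).
It also fails if it takes over 72 s, if anything falls off the work surface, if the arm or the gripper's body presses on something with over 40 N, if the wrist force passes 120 N, or if a joint passes its speed limit or range.

ROBOT

A 6-joint arm with a two-finger parallel gripper is mounted at the origin on the work surface. World frame = base frame: x ahead of the robot, y to its left, z up, the work surface at z = 0. Lengths are in m, angles in degrees, forces in N, time in s.
With the tool pointing down it reaches from about 0.3 to 0.75 m from the base axis. Payload 8.5 kg.
Tool frame: the origin (TCP) lies at the very end of the fingers, on their centre line; the grasp point (between the pads) lies 19 mm behind it (env.tcp_to_grasp is the distance from the TCP to the grasp point, in m); z points along the fingers, y is the line along which they close (so a half turn about z gives the same grasp; the last joint's range is limited). The gripper opens to 85 mm and grips with 20 to 120 N. Pads are 22 mm wide; open, the fingers measure 114 mm over their backs; the gripper's body (76 mm by 85 mm) begins 54 mm behind the grasp point. The pads swing forward as they close: fully open they stand 13 mm farther back than shut.
Start: joints at [-84.987, 21.807, 74.336, -0, 83.858, -12.336], TCP at [0.164, -0.525, 0.231] pointing down, gripper open.
Joint ranges: [-178.18, 178.18], [-50.72, 133.34], [12.68, 142.11], [-81.47, 261.47], [9.98, 163.14], [-165.26, 165.26]. Speed limits (degrees/s): [136.94, 136.94, 180, 180, 180, 180].

INTERFACE

Orientations are given as a 3x3 rotation matrix whose columns are the frame's x, y, z axes.
In Python, from rig import status, get_image, env gives the robot as it stands.
- The arm moves only by the shell command python3 -m handwheel 'ROWS' [FORCE]. ROWS is text: rows parted by semicolons, each of 7 numbers parted by spaces: the shift along the world's x, y, z in cm, then the turn, a rotation vector about the world's x, y, z in degrees, then the opening, from 0 (shut) to 1 (fully open). In form: dx dy dz wx wy wz gripper; .... A call has 1 to 8 rows; each row is the pose to reach, as a shift and turn from the pose commanded when the call began; what a row does not reach only later rows make up. A row lasts 1/12 s, in which the tool goes at most 41.7 mm and 7.16 degrees, less where a joint would pass 70% of its speed; a pose out of reach is approached as far as the arm can. A call with a gripper value outside its range is refused whole. The fingers move at their own pace and stop on an object; FORCE is the grip in N (left out, the last holds). Time passes only in rows, so rows that repeat a pose let the fingers close. It gives the time, the measured TCP pose, the force, the opening and the grip force at its end, in the units of the state.
- status.observe(): the state, without advancing time (a new reading comes with each control period).
- get_image(name): name is "scene" or "top"; returns a dict with "color" (400x640x3 uint8, red, green, blue), "vertical_fov" (degrees; the focal length in pixels is half the picture's height over the tangent of half this angle, whatever the lens; pixels are square), "cx", "cy" (the principal point, pixels), "xyz" and "orientation" of the camera in the world. Camera axes: x right, y down, z forward; pixel columns grow to the right and rows downward; lengths in m; the calibration is good to about 2 mm. A picture is of the moment at which its call begins. There is no depth.
- env.close_job(): hands the job in; it is judged then, once.
The state is a dict: "time_s": time; "q": joint angles; "qvel": joint speeds; "joint_efforts": joint torques, N m; "position": TCP position; "tool_rot": TCP orientation; "ft_force": force on the tool from outside, world axes, zero at the start; "wrist_torque": the same for the moment, N m; "grip_width": finger opening in m; "gripper_force": force on a finger pad.
Only numpy, scipy, OpenCV 4.12 (cv2) and the standard library are available. Lean on these libraries where they do the work, as an engineer would, in place of code of your own. Each camera call takes 0.05 s, during which the arm holds its last target. There are 200 camera calls.

## Working session

There is one attempt and no reset: what is moved stays moved. The work goes in short steps, Python scripts to look and compute and a shell command to move; the robot and the scene stay as the last step left them, time stands still between calls to the robot, and variables do not carry over. Pictures are saved under pics/ and viewed, at most 10 in all, crops included, and the job is handed in when it is done.

```bash
ls; mkdir -p pics; cat > h.py <<'E'
import numpy as np,cv2
from rig import status,get_image,env
def cam(im):
    f=200/np.tan(np.radians(im["vertical_fov"]/2)); return f,im["cx"],im["cy"],np.array(im["xyz"]),np.array(im["orientation"])
def ray(im,u,v,z):
    f,cx,cy,p,R=cam(im); d=R@np.array([(u-cx)/f,(v-cy)/f,1]); return p+d*(z-p[2])/d[2]
def proj(im,P):
    f,cx,cy,p,R=cam(im); c=R.T@(np.array(P)-p); return [cx+f*c[0]/c[2],cy+f*c[1]/c[2]]
E
python3 - <<'E'
from h import *
import pickle
for n in("scene","top"):
    im=get_image(n); pickle.dump(im,open(n+".pkl","wb")); cv2.imwrite(f"pics/{n}0.png",im["color"][:,:,::-1]); print(n,im["vertical_fov"],im["cx"],im["cy"],im["xyz"],im["orientation"],im.keys())
print(status.observe())
E
```

```text
pics
scene 43.4442459993164 323.34595364674806 195.23676913484303 [ 1.32316215 -0.47677494  0.94154355] [[ 0.54111823  0.58152896 -0.60746616]
 [ 0.8409205  -0.37986484  0.38542889]
 [-0.00661698 -0.71939334 -0.69457141]] dict_keys(['color', 'vertical_fov', 'cx', 'cy', 'xyz', 'orientation'])
top 51.340509685355485 318.56154700146516 195.44346220115986 [0.36513483 0.00385854 1.04190284] [[-0.00234216 -0.98240451  0.18675087]
 [-0.99999107  0.00295766  0.00301731]
 [-0.00351656 -0.18674214 -0.98240267]] dict_keys(['color', 'vertical_fov', 'cx', 'cy', 'xyz', 'orientation'])
{'time_s': 0.1, 'q': array([-8.49860677e+01,  2.18386439e+01,  7.43770123e+01,  1.08583205e-03,
        8.38587135e+01, -1.23357353e+01]), 'qvel': array([-0.08010481, -0.18669722, -0.16397409,  0.09608397, -0.05710026,
        0.08085303]), 'joint_efforts': array([ 3.28102025e-03, -4.49218869e+01, -2.31652755e+01, -1.87111937e-04,
        3.74464755e-03, -5.75731249e-07]), 'position': array([ 0.16399227, -0.52472489,  0.23077934]), 'tool_rot': array([[ 9.54503280e-01,  2.98200402e-01, -9.46717384e-05],
       [ 2.98200270e-01, -9.54502448e-01,  1.29467593e-03],
       [ 2.95708476e-04, -1.26400356e-03, -9.99999157e-01]]), 'ft_force': array([-0.05045502, -0.63571424,  0.04600775]), 'wrist_torque': array([-0.03048649, -0.00012644, -0.02765352]), 'gripper_force': 0.0, 'grip_width': 0.08528445783860522}
```

View pics/scene0.png

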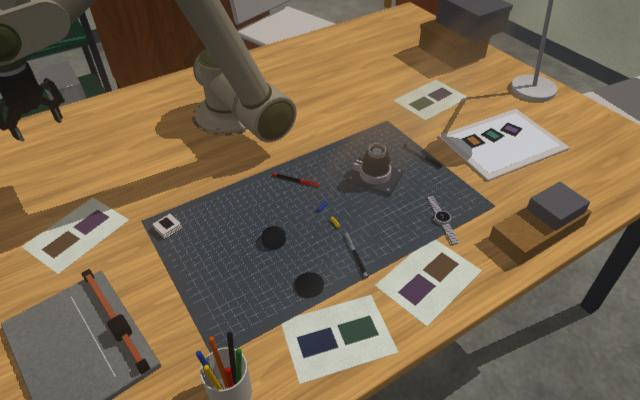

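View pics/top0.png

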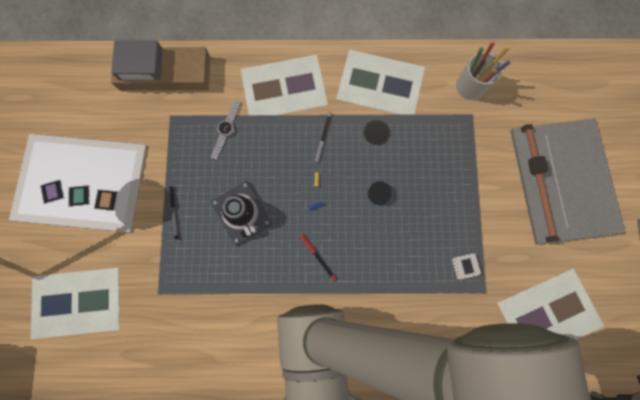

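The scene view shows the lens at about (376,160), a cap at (273,238) and a flat disc at (309,285). In the top view the lens is at (236,208), the rear cap at (380,193) and the front cap at (377,132). I'll enlarge these.

```bash
python3 - <<'E'
from h import *
import pickle
def crop(n,u,v,w,h,s):
    c=pickle.load(open(n+".pkl","rb"))["color"][v:v+h,u:u+w,::-1]; return cv2.resize(c,None,fx=s,fy=s,interpolation=cv2.INTER_CUBIC)
a=crop("scene",350,135,50,50,8);b=crop("top",211,183,50,50,8);cv2.imwrite("pics/lens.png",cv2.convertScaleAbs(np.hstack([a,b]),alpha=1.5,beta=20))
a=crop("scene",250,215,50,50,8);b=crop("top",355,168,50,50,8);cv2.imwrite("pics/cap.png",cv2.convertScaleAbs(np.hstack([a,b]),alpha=2,beta=20))
E
```

```text
(no output)
```

View pics/lens.png

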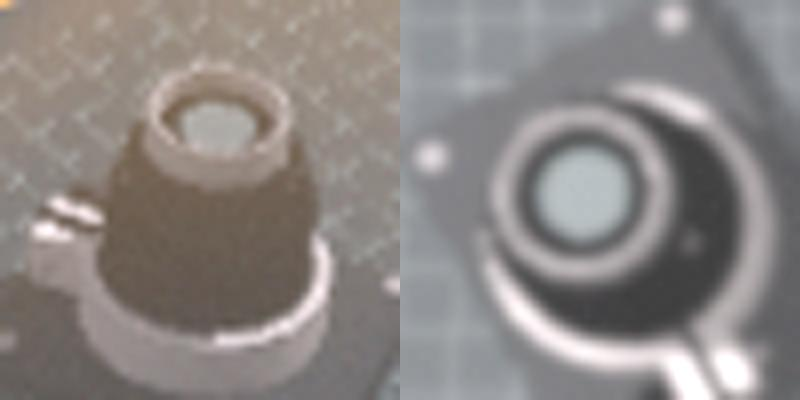

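View pics/cap.png

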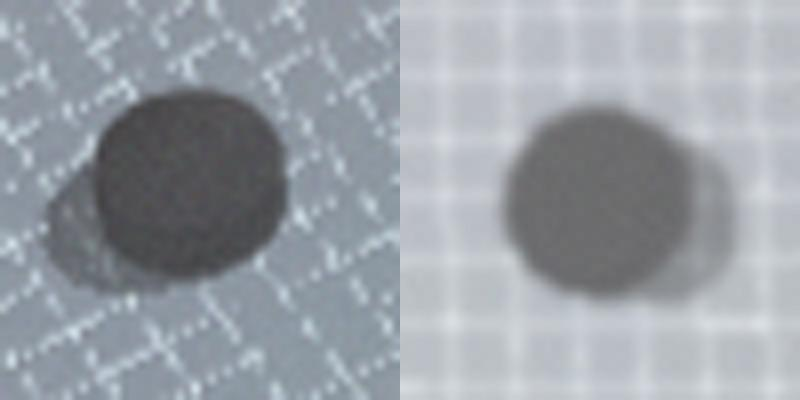

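Lens crops: the tube's top rim is centred at crop (221,110) in the scene view and (182,193) in the top view. The collar is at about (228,228) in the top view. The cap's silhouette boxes are x 96..287, y 87..278 in the scene view and x 103..293, y 103..298 in the top view.

```bash
python3 - <<'E'
from h import *
import pickle
from scipy.optimize import least_squares
S,T=[pickle.load(open(n+".pkl","rb")) for n in("scene","top")]
t=np.linspace(0,2*np.pi,73)
def bbox(im,x,y,parts):
    p=np.array([proj(im,[x+r*np.cos(a),y+r*np.sin(a),z]) for r,z in parts for a in t]); return np.r_[p.min(0),p.max(0)]
g=lambda o,b:np.array([o[0],o[1],o[0],o[1]])+(np.array(b)+.5)/8-.5
# order l,t,r,b
cap=[(.029,.003),(.029,.025)]
ms,mt=g((250,215),(96,87,287,278)),g((355,168),(103,103,293,298))
for use in((1,1),(1,0),(0,1)):
    r=least_squares(lambda p:np.r_[use[0]*(bbox(S,*p,cap)-ms),use[1]*(bbox(T,*p,cap)-mt)],[.4,-.15]);print("cap",r.x,r.fun.round(1))
ms,mt=g((350,135),(147,62,296,158)),g((211,183),(92,103,273,284))
f=lambda p:np.r_[bbox(S,p[0],p[1],[(.0225,p[2]),(.0245,p[2]-.002)])-ms,bbox(T,p[0],p[1],[(.0225,p[2]),(.0245,p[2]-.002)])-mt]
r=least_squares(f,[.35,.2,.12]);print("tube",r.x,r.fun.round(1))
mc=g((211,183),(80,85,375,370))
r=least_squares(lambda p:bbox(T,*p,[(.043,.041)])-mc,[.35,.2]);print("collar",r.x,r.fun.round(1))
for n,u,v in(("watch",226,128),("penb",176,213),("blue",316,206),("yel",317,180),("penr",318,257),("peng",323,138),("front",377,132),("slide",466,267)):print(n,ray(T,u,v,.01).round(3))
E
```

```text
cap [ 0.56829307 -0.14481556] [-0.7 -0.3 -0.2 -0.4 -0.6 -0.4 -0.  -0.5]
cap [ 0.56986749 -0.1443209 ] [-0.3  0.   0.3 -0.  -0.  -0.  -0.  -0. ]
cap [ 0.56713842 -0.14554399] [-0.  -0.  -0.  -0.  -0.3  0.   0.3 -0. ]
tube [0.5184053  0.20235117 0.10702321] [-0.6  0.3 -0.7 -0.   0.1  0.4 -1.1 -1. ]
collar [0.51777531 0.20059378] [ 0.8  0.3 -0.8 -0.3]
watch [0.741 0.248 0.01 ]
penb [0.518 0.365 0.01 ]
blue [0.534 0.014 0.01 ]
yel [0.601 0.011 0.01 ]
penr [0.407 0.009 0.01 ]
peng [ 0.713 -0.005  0.01 ]
front [ 0.729 -0.145  0.01 ]
slide [ 0.382 -0.353  0.01 ]
```

```bash
python3 -m handwheel '4 4 0 0 0 0 0.71; 8 8 0 0 0 0 0.71; 11 12 0 0 0 0 0.71; 14 16 -1 0 0 0 0.71; 17 20 -4 0 0 0 0.71; 20 24 -7 0 0 0 0.71; 22 28 -11 0 0 0 0.71; 23.6 32.5 -15 0 0 0 0.71' 25
python3 -m handwheel '0 0 0 0 0 0 0.71; 0 0 0 0 0 0 0.71'
python3 -c "from h import *; s=status.observe(); print(s['q'],s['ft_force'],s['wrist_torque'],s['grip_width'],s['tool_rot'])"
```

```text
time_s: 0.77
position: [0.3579, -0.2797, 0.1471]
tool_rot: [[0.954, 0.299, 0.001], [0.299, -0.954, -0.001], [0.001, 0.002, -1.0]]
ft_force: [1.6, -0.2, 0.0]
grip_width: 0.0606
gripper_force: 0.0
time_s: 0.93
position: [0.357, -0.2795, 0.1466]
tool_rot: [[0.954, 0.301, -0.002], [0.301, -0.954, 0.002], [-0.001, -0.003, -1.0]]
ft_force: [-0.1, -0.5, 0.4]
grip_width: 0.0605
gripper_force: 0.0
[-5.30745005e+01  1.74845571e+01  9.68168483e+01 -3.39587826e-03
  6.58660437e+01  1.94036775e+01] [-0.0527054  -0.49351334  0.38754556] [ 0.00416711 -0.02964237  0.00961813] 0.06053265974506664 [[ 0.95359411  0.30108974 -0.00179903]
 [ 0.30109338 -0.95359188  0.00230383]
 [-0.00102188 -0.00273859 -0.99999573]]
```

```bash
python3 -m handwheel '3 3 -2 0 0 0 0.71; 6 5.5 -5 0 0 0 0.71; 7 6 -9 0 0 0 0.71; 7 6 -12 0 0 0 0.71; 7 6 -12.8 0 0 0 0.71;7 6 -12.8 0 0 0 0.71'
chk(){ python3 -c "
from h import *
s=status.observe(); print(s['position'],s['ft_force'].round(2),s['wrist_torque'].round(3)); import sys; sys.exit(int(s['ft_force'][2]>3))"; }
chk && python3 -m handwheel '0 0 -0.3 0 0 0 0.71' >/dev/null && chk && python3 -m handwheel '0 0 -0.2 0 0 0 0.71'>/dev/null && chk && python3 -m handwheel '0 0 -0.2 0 0 0 0.71' >/dev/null&& chk && python3 -m handwheel '0 0 -0.2 0 0 0 0.71'>/dev/null && chk && python3 -m handwheel '0 0 -0.2 0 0 0 0.71'>/dev/null && chk && python3 -m handwheel '0 0 -0.2 0 0 0 0.71'>/dev/null && chk
```

```text
time_s: 1.43
position: [0.426, -0.2216, 0.0183]
tool_rot: [[0.955, 0.298, -0.003], [0.298, -0.955, 0.003], [-0.002, -0.003, -1.0]]
ft_force: [0.5, 0.0, 0.3]
grip_width: 0.0603
gripper_force: 0.0
[ 0.42599131 -0.22158782  0.01833499] [0.52 0.   0.35] [ 0.005 -0.021  0.004]
[ 0.42718977 -0.22291095  0.01813323] [0.46 0.11 1.04] [-0.041 -0.05  -0.009]
[ 0.42733008 -0.22290149  0.0164136 ] [0.98 0.31 0.71] [ 0.049 -0.022 -0.046]
[ 0.42725383 -0.22254587  0.01424818] [ 0.76  0.27 -0.46] [-0.01  -0.038 -0.006]
[ 0.42712147 -0.22212572  0.01179518] [-1.1  -0.15 -0.45] [-0.023  0.017 -0.04 ]
[ 0.42697621 -0.2217547   0.00932775] [ 0.28  0.19 -0.11] [-0.038  0.001 -0.004]
[ 0.4269312  -0.2215328   0.00695477] [-0.41  0.25  0.09] [-0.052 -0.021  0.028]
```

```bash
cat > chk.py <<'E'
from h import *
import sys
s=status.observe(); print(s['time_s'],s['position'].round(4),s['ft_force'].round(2),s['wrist_torque'].round(3),s['grip_width'].round(4),round(s['gripper_force'],1)); sys.exit(int(s['ft_force'][2]>float(sys.argv[1]) or abs(s['wrist_torque'][2])>float(sys.argv[2])))
E
M="python3 -m handwheel"; C="python3 chk.py 2.5 9"
python3 -m handwheel '0 0 -0.05 0 0 0 0.71;0 0 -0.05 0 0 0 0.71' >/dev/null; $C && python3 -m handwheel '0 0 -0.1 0 0 0 0.71;0 0 -0.1 0 0 0 0.71'>/dev/null && $C && python3 -m handwheel '0 0 -0.1 0 0 0 0.71;0 0 -0.1 0 0 0 0.71'>/dev/null && $C && python3 -m handwheel '0 0 -0.1 0 0 0 0.71;0 0 -0.1 0 0 0 0.71'>/dev/null && $C && python3 -m handwheel '0 0 -0.1 0 0 0 0.71;0 0 -0.1 0 0 0 0.71'>/dev/null && $C && python3 -m handwheel '0 0 -0.1 0 0 0 0.71;0 0 -0.1 0 0 0 0.71'>/dev/null && $C&& python3 -m handwheel '0 0 -0.1 0 0 0 0.71;0 0 -0.1 0 0 0 0.71'>/dev/null && $C
```

```text
Traceback (most recent call last):
  File "chk.py", line 3, in <module>
    s=status.observe(); print(s['time_s'],s['position'].round(4),s['ft_force'].round(2),s['wrist_torque'].round(3),s['grip_width'].round(4),round(s['gripper_force'],1)); sys.exit(int(s['ft_force'][2]>float(sys.argv[1]) or abs(s['wrist_torque'][2])>float(sys.argv[2])))
                                                                                                                   ^^^^^^^^^^^^^^^^^^^^^
AttributeError: 'float' object has no attribute 'round'
```

```bash
sed -i "s/s\['grip_width'\].round(4)/round(s['grip_width'],4)/" chk.py
C="python3 chk.py 2.5 9"
$C && python3 -m handwheel '0 0 -0.1 0 0 0 0.71;0 0 -0.1 0 0 0 0.71'>/dev/null && $C && python3 -m handwheel '0 0 -0.1 0 0 0 0.71;0 0 -0.1 0 0 0 0.71'>/dev/null && $C && python3 -m handwheel '0 0 -0.1 0 0 0 0.71;0 0 -0.1 0 0 0 0.71'>/dev/null && $C && python3 -m handwheel '0 0 -0.1 0 0 0 0.71;0 0 -0.1 0 0 0 0.71'>/dev/null && $C && python3 -m handwheel '0 0 -0.1 0 0 0 0.71;0 0 -0.1 0 0 0 0.71'>/dev/null && $C&& python3 -m handwheel '0 0 -0.1 0 0 0 0.71;0 0 -0.1 0 0 0 0.71'>/dev/null && $C
```

```text
2.1 [ 0.4268 -0.2212  0.006 ] [-0.24  0.26  0.16] [-0.023 -0.063 -0.036] 0.0609 0.0
2.2667 [ 0.4268 -0.2212  0.005 ] [-0.61  0.01  0.31] [-0.032  0.022  0.026] 0.0602 0.0
2.4333 [ 0.4268 -0.2212  0.004 ] [0.04 0.78 0.  ] [0.04  0.028 0.008] 0.0603 0.0
2.6 [ 0.4268 -0.2212  0.003 ] [-0.17 -0.69 -0.23] [-0.018 -0.036  0.074] 0.0607 0.0
2.7667 [ 0.4268 -0.2212  0.0019] [-0.02  0.83 -0.55] [-0.027 -0.002 -0.041] 0.0606 0.0
2.9333 [ 0.4268 -0.2212  0.001 ] [-0.06  0.43  1.07] [ 0.017 -0.043  0.027] 0.0604 0.0
3.1 [ 4.268e-01 -2.212e-01 -1.000e-04] [-0.95  0.61  0.5 ] [-0.003  0.047  0.014] 0.0604 0.0
```

```bash

C="python3 chk.py 2.5 9"
$C && python3 -m handwheel '0 0 -0.1 0 0 0 0.71;0 0 -0.1 0 0 0 0.71'>/dev/null && $C && python3 -m handwheel '0 0 -0.1 0 0 0 0.71;0 0 -0.1 0 0 0 0.71'>/dev/null && $C && python3 -m handwheel '0 0 -0.1 0 0 0 0.71;0 0 -0.1 0 0 0 0.71'>/dev/null && $C && python3 -m handwheel '0 0 -0.1 0 0 0 0.71;0 0 -0.1 0 0 0 0.71'>/dev/null && $C && python3 -m handwheel '0 0 -0.1 0 0 0 0.71;0 0 -0.1 0 0 0 0.71'>/dev/null && $C&& python3 -m handwheel '0 0 -0.1 0 0 0 0.71;0 0 -0.1 0 0 0 0.71'>/dev/null && $C
```

```text
3.1 [ 4.268e-01 -2.212e-01 -1.000e-04] [-0.95  0.61  0.5 ] [-0.003  0.047  0.014] 0.0604 0.0
3.2667 [ 0.4268 -0.2212 -0.001 ] [ 0.23  0.47 -0.19] [-0.084  0.001 -0.003] 0.061 0.0
3.4333 [ 0.4268 -0.2212 -0.0021] [0.19 0.32 0.95] [ 0.009 -0.003  0.005] 0.061 0.0
3.6 [ 0.4268 -0.2213 -0.0022] [-3.02  0.57 11.27] [0.331 0.391 0.034] 0.0609 5.3
```

```bash

python3 -m handwheel '0 0 4 0 0 0 0.71;0 0 8 0 0 0 0.9;1 2 12 0 0 0 1;2.5 5 15 0 0 0 1;3.5 9 16 0 0 0 1;4.5 13 16 0 0 0 1;5.5 17 16 0 0 0 1;6.5 21 16 0 0 0 1' >/dev/null
python3 -m handwheel '0.8 4 0 0 0 0 1;1.5 8 0 0 0 0 1;2 12 0 0 0 0 1;2.5 16 0 0 0 0 1;2.7 20.0 0 0 0 0 1;2.7 21.2 0 0 0 0 1;2.7 21.2 0 0 0 0 1;2.7 21.2 0 0 0 0 1'
python3 - <<'E'
from h import *
s=status.observe();print(s['position'],s['q'])
for n in("scene","top"):
    im=get_image(n); 
    u,v=map(int,proj(im,[.518,.2015,.12])); c=im["color"][v-50:v+50,u-50:u+50,::-1]
    globals()[n]=cv2.resize(c,None,fx=4,fy=4,interpolation=cv2.INTER_CUBIC)
    print(n,u,v)
cv2.imwrite("pics/over.png",cv2.convertScaleAbs(np.hstack([scene,top]),alpha=1.5,beta=20))
E
```

```text
time_s: 4.93
position: [0.5172, 0.1955, 0.1568]
tool_rot: [[0.954, 0.3, -0.001], [0.3, -0.954, -0.0], [-0.001, 0.0, -1.0]]
ft_force: [0.4, -0.7, -0.3]
grip_width: 0.0854
gripper_force: 0.0
[0.51721149 0.19547686 0.15680488] [ 8.44418369e+00  2.58208104e+01  8.08436071e+01 -2.15035460e-02
  7.33708468e+01  8.10211425e+01]
scene 376 143
top 231 205
```

View pics/over.png

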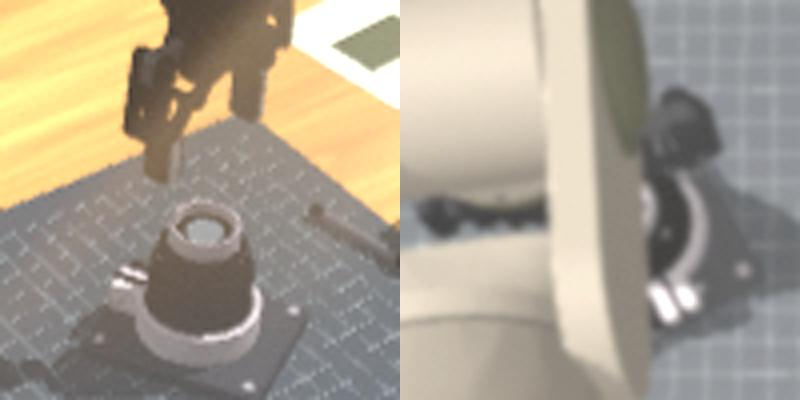

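The scene crop shows the open fingers above the lens: near tip at about px (365.5,138), far tip at about (387,123.5), tube clear below. I'll check this against the projection.

```bash
python3 - <<'E'
from h import *
import pickle
S=pickle.load(open("scene.pkl","rb"))
p=np.array([.5172,.1955,.170]);y=np.array([.3,-.954,0])
for k in(.0427,.057,-.0427,-.057):print(k,proj(S,p+k*y))
print(proj(S,p))
for z in (.103,.107,.111): print(proj(S,[.518,.2015,z]))
E
```

```text
0.0427 [np.float64(365.9356260718701), np.float64(137.0798711474539)]
0.057 [np.float64(362.537434949395), np.float64(139.79007877744309)]
-0.0427 [np.float64(385.37908226832747), np.float64(121.5728553741275)]
-0.057 [np.float64(388.4991857235434), np.float64(119.08443495105175)]
[np.float64(375.83506652088903), np.float64(129.1846298056388)]
[np.float64(376.1608637845708), np.float64(149.05055625546908)]
[np.float64(376.2611863707704), np.float64(147.86809033545705)]
[np.float64(376.3619289106579), np.float64(146.6806745737123)]
```

```bash

python3 -m handwheel '0.1 0.6 -2 0 0 0 1;0.1 0.6 -4 0 0 0 1;0.1 0.6 -6 0 0 0 1;0.1 0.6 -7 0 0 0 1;0.1 0.6 -8 0 0 0 1;0.1 0.6 -8.3 0 0 0 1;0.1 0.6 -8.3 0 0 0 1' 20 ; python3 chk.py 3 1 && python3 -m handwheel '0 0 0 0 0 0 0.8;0 0 0 0 0 0 0.76;0 0 0 0 0 0 0.76;0 0 0 0 0 0 0.74;0 0 0 0 0 0 0.74' 20 >/dev/null;  python3 chk.py 3 1
```

```text
time_s: 5.62
position: [0.5186, 0.2009, 0.0739]
tool_rot: [[0.955, 0.297, -0.0], [0.297, -0.955, -0.0], [-0.0, -0.0, -1.0]]
ft_force: [-0.3, 0.2, 0.1]
grip_width: 0.0851
gripper_force: 0.0
5.6167 [0.5186 0.2009 0.0739] [-0.25  0.23  0.13] [ 0.014 -0.075 -0.003] 0.0851 0.0
6.0333 [0.5186 0.2015 0.0744] [ 0.32  0.01 -0.75] [-0.022 -0.029 -0.039] 0.0629 0.0
```

```bash

for i in 1; do python3 -m handwheel '0 0 0 0 0 0 0.725;0 0 0 0 0 0 0.725' >/dev/null;  python3 chk.py 3 1;python3 -m handwheel '0 0 0 0 0 0 0.715;0 0 0 0 0 0 0.715' >/dev/null;  python3 chk.py 3 1; python3 -m handwheel '0 0 0 0 0 0 0.705;0 0 0 0 0 0 0.705' >/dev/null;  python3 chk.py 3 1; done
```

```text
6.2 [0.5185 0.2014 0.0742] [ 0.29  1.12 -0.23] [-0.004  0.011 -0.017] 0.062 0.0
6.3667 [0.5185 0.2014 0.0741] [-0.91  0.28 -1.16] [ 0.013 -0.007 -0.008] 0.061 0.0
6.5333 [0.5186 0.2012 0.0742] [ 0.26 -1.26  0.52] [-0.294 -0.036 -0.04 ] 0.0602 0.8
```

```bash
python3 -m handwheel '0 0 0 0 0 0 0.68;0 0 0 0 0 0 0.6;0 0 0 0 0 0 0.6;0 0 0 0 0 0 0.6' 25 >/dev/null;  python3 chk.py 3 1; python3 - <<'E'
from h import *
im=get_image("scene");u,v=376,143
cv2.imwrite("pics/grip.png",cv2.convertScaleAbs(cv2.resize(im["color"][v-35:v+40,u-50:u+50,::-1],None,fx=8,fy=8,interpolation=cv2.INTER_CUBIC),alpha=1.8,beta=20))
E
```

```text
6.8667 [0.5187 0.2011 0.0744] [-1.73 -4.23  5.29] [-0.705  0.109 -0.013] 0.0585 26.2
```

View pics/grip.png

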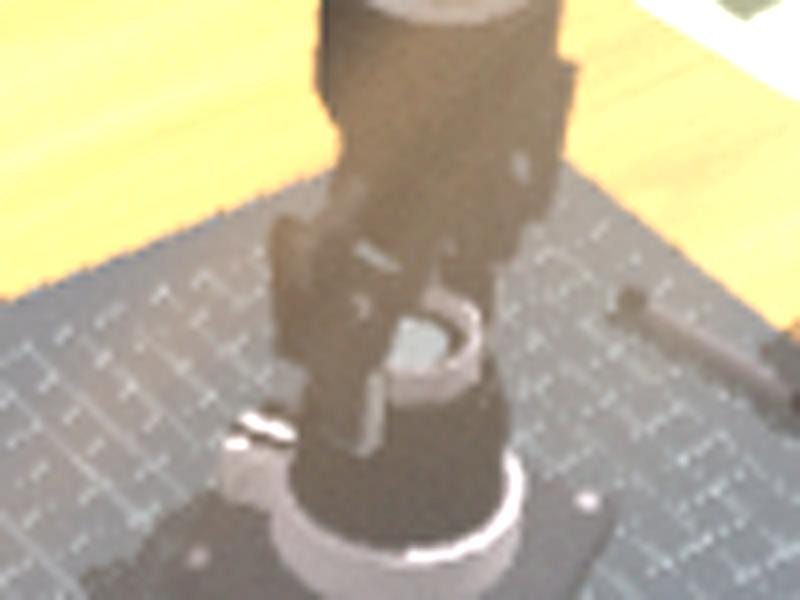

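The fingers hold the ring's sides, tips above the widest ring, at a 58.5 mm opening and 26 N. Now I'll turn it.

```bash
python3 -m handwheel '0 0 0 0 0 3 0.6;0 0 0 0 0 6 0.6;0 0 0 0 0 8 0.6;0 0 0 0 0 8 0.6' >/dev/null;  python3 chk.py 12 0.3 && python3 -m handwheel '0 0 0 0 0 4 0.6;0 0 0 0 0 8 0.6;0 0 0 0 0 12 0.6;0 0 0 0 0 12 0.6' >/dev/null;  python3 chk.py 12 0.3
```

```text
7.25 [0.5186 0.2012 0.0745] [-1.33 -3.75  5.31] [-0.612  0.173  0.076] 0.0586 26.2
7.5833 [0.5185 0.2013 0.0744] [-1.07 -2.25  5.97] [-0.551  0.225  0.053] 0.0586 26.2
```

```bash
C="python3 chk.py 12 0.25"; python3 -m handwheel '0 0 0 0 0 3 0.6;0 0 0 0 0 6 0.6' >/dev/null;  $C && python3 -m handwheel '0 0 0 0 0 2 0.6;0 0 0 0 0 4 0.6' >/dev/null; $C && python3 -m handwheel '0 0 0 0 0 2 0.6' >/dev/null; $C ; python3 -c "from h import *; print(status.observe()['tool_rot'].round(4).tolist(),status.observe()['q'])"
```

```text
7.75 [0.5185 0.2014 0.0744] [-1.56 -2.53  5.59] [-0.49   0.237 -0.122] 0.0587 26.2
7.9167 [0.5185 0.2014 0.0744] [-2.76 -3.79  6.32] [-0.458  0.228 -0.092] 0.0589 26.2
8.0 [0.5184 0.2014 0.0744] [-1.49 -2.36  6.87] [-0.441  0.239 -0.074] 0.0589 26.2
[[0.6503, 0.7597, 0.0001], [0.7597, -0.6503, 0.0001], [0.0001, 0.0001, -1.0]] [9.03353873e+00 3.16614040e+01 8.62726161e+01 1.79768700e-03
 6.20572485e+01 4.95974743e+01]
```

```bash
C="python3 chk.py 14 0.22"; 
$C && python3 -m handwheel '0 0 0 0 0 1 0.6;0 0 0 0 0 2 0.6' >/dev/null;  $C && python3 -m handwheel '0 0 0 0 0 1 0.6;0 0 0 0 0 2 0.6' >/dev/null;  $C && python3 -m handwheel '0 0 0 0 0 1 0.6;0 0 0 0 0 2 0.6' >/dev/null;  $C && python3 -m handwheel '0 0 0 0 0 1 0.6;0 0 0 0 0 2 0.6' >/dev/null;  $C && python3 -m handwheel '0 0 0 0 0 1 0.6;0 0 0 0 0 2 0.6' >/dev/null;  $C && python3 -m handwheel '0 0 0 0 0 1 0.6;0 0 0 0 0 2 0.6' >/dev/null;  $C && python3 -m handwheel '0 0 0 0 0 1 0.6;0 0 0 0 0 2 0.6' >/dev/null;  $C && python3 -m handwheel '0 0 0 0 0 1 0.6;0 0 0 0 0 2 0.6' >/dev/null;  $C && python3 -m handwheel '0 0 0 0 0 1 0.6;0 0 0 0 0 2 0.6' >/dev/null;  $C && python3 -m handwheel '0 0 0 0 0 1 0.6;0 0 0 0 0 2 0.6' >/dev/null;  $C
```

```text
8.0 [0.5184 0.2014 0.0744] [-1.49 -2.36  6.87] [-0.441  0.239 -0.074] 0.0589 26.2
8.1667 [0.5185 0.2014 0.0744] [-1.25 -2.42  5.56] [-0.373  0.186 -0.116] 0.0589 26.2
8.3333 [0.5184 0.2014 0.0744] [-2.47 -1.57  6.34] [-0.402  0.279 -0.18 ] 0.0586 26.2
8.5 [0.5184 0.2014 0.0744] [-2.03 -2.54  4.52] [-0.439  0.232 -0.139] 0.0588 26.2
8.6667 [0.5184 0.2014 0.0744] [-1.98 -1.97  5.25] [-0.401  0.278 -0.119] 0.0587 26.2
8.8333 [0.5184 0.2015 0.0744] [-2.51 -1.45  5.48] [-0.378  0.295 -0.108] 0.0586 26.2
9.0 [0.5183 0.2015 0.0744] [-2.2  -2.19  6.44] [-0.38   0.297 -0.155] 0.0588 26.2
9.1667 [0.5183 0.2015 0.0744] [-1.57 -2.73  5.97] [-0.372  0.295 -0.088] 0.0591 26.2
9.3333 [0.5183 0.2015 0.0744] [-2.23 -1.64  5.63] [-0.369  0.35  -0.098] 0.0589 26.2
9.5 [0.5183 0.2015 0.0744] [-2.42 -1.91  6.08] [-0.337  0.343 -0.138] 0.0589 26.2
9.6667 [0.5183 0.2015 0.0744] [-3.11 -2.22  6.19] [-0.338  0.367 -0.109] 0.0584 26.2
```

```bash
C="python3 chk.py 14 0.22"; 
$C && python3 -m handwheel '0 0 0 0 0 1 0.6;0 0 0 0 0 2 0.6' >/dev/null;  $C && python3 -m handwheel '0 0 0 0 0 1 0.6;0 0 0 0 0 2 0.6' >/dev/null;  $C && python3 -m handwheel '0 0 0 0 0 1 0.6;0 0 0 0 0 2 0.6' >/dev/null;  $C && python3 -m handwheel '0 0 0 0 0 1 0.6;0 0 0 0 0 2 0.6' >/dev/null;  $C && python3 -m handwheel '0 0 0 0 0 1 0.6;0 0 0 0 0 2 0.6' >/dev/null;  $C && python3 -m handwheel '0 0 0 0 0 1 0.6;0 0 0 0 0 2 0.6' >/dev/null;  $C && python3 -m handwheel '0 0 0 0 0 1 0.6;0 0 0 0 0 2 0.6' >/dev/null;  $C && python3 -m handwheel '0 0 0 0 0 1 0.6;0 0 0 0 0 2 0.6' >/dev/null;  $C && python3 -m handwheel '0 0 0 0 0 1 0.6;0 0 0 0 0 2 0.6' >/dev/null;  $C && python3 -m handwheel '0 0 0 0 0 1 0.6;0 0 0 0 0 2 0.6' >/dev/null;  $C
```

```text
9.6667 [0.5183 0.2015 0.0744] [-3.11 -2.22  6.19] [-0.338  0.367 -0.109] 0.0584 26.2
9.8333 [0.5183 0.2015 0.0744] [-2.56 -2.44  6.43] [-0.293  0.352 -0.098] 0.0588 26.2
10.0 [0.5183 0.2015 0.0744] [-2.3  -1.19  7.01] [-0.311  0.42  -0.078] 0.0587 26.2
10.1667 [0.5182 0.2016 0.0744] [-2.55 -2.14  5.54] [-0.316  0.409 -0.206] 0.0586 26.3
10.3333 [0.5182 0.2016 0.0744] [-3.29 -1.96  6.55] [-0.302  0.437 -0.573] 0.0589 26.3
10.3333 [0.5182 0.2016 0.0744] [-3.29 -1.96  6.55] [-0.302  0.437 -0.573] 0.0589 26.3
10.3333 [0.5182 0.2016 0.0744] [-3.29 -1.96  6.55] [-0.302  0.437 -0.573] 0.0589 26.3
10.3333 [0.5182 0.2016 0.0744] [-3.29 -1.96  6.55] [-0.302  0.437 -0.573] 0.0589 26.3
10.3333 [0.5182 0.2016 0.0744] [-3.29 -1.96  6.55] [-0.302  0.437 -0.573] 0.0589 26.3
10.3333 [0.5182 0.2016 0.0744] [-3.29 -1.96  6.55] [-0.302  0.437 -0.573] 0.0589 26.3
10.3333 [0.5182 0.2016 0.0744] [-3.29 -1.96  6.55] [-0.302  0.437 -0.573] 0.0589 26.3
```

```bash
python3 -m handwheel '0 0 0 0 0 -0.8 0.6;0 0 0 0 0 -0.8 0.6;0 0 0 0 0 -0.8 0.6' >/dev/null;python3 chk.py 20 1; python3 -m handwheel '0 0 0 0 0 0 0.68;0 0 0 0 0 0 0.72;0 0 0 0 0 0 0.8;0 0 0 0 0 0 1;0 0 0 0 0 0 1;0 0 0 0 0 0 1' >/dev/null;python3 chk.py 20 1;
```

```text
10.5833 [0.5182 0.2015 0.0744] [-2.96 -1.15  5.79] [-0.335  0.427 -0.135] 0.0586 26.3
11.0833 [0.5185 0.2015 0.0739] [ 0.74 -0.83  0.07] [ 0.003 -0.055 -0.014] 0.0855 0.0
```

```bash

python3 -m handwheel '0 0 1 0 0 0 1;0 0 3 0 0 0 1;0 0 6 0 0 0 1;0 0 8 0 0 0 1;0.5 -4 9 0 0 0 1;1 -8 9 0 0 0 1;1.5 -12 9 0 0 0 1;2 -16 9 0 0 0 1' >/dev/null
python3 -m handwheel '0.6 -4 0 0 0 0 1;1.2 -8 0 0 0 0 1;1.8 -12 -1 0 0 0 1;2.4 -15.5 -2 0 0 0 1;3 -18.6 -4 0 0 0 1;3 -18.6 -6 0 0 0 1;3 -18.6 -6 0 0 0 1;3 -18.6 -6 0 0 0 1'
python3 - <<'E'
from h import *
s=status.observe();print(s['position'],s['q'])
im=get_image("scene");u,v=273,235
cv2.imwrite("pics/cap2.png",cv2.convertScaleAbs(cv2.resize(im["color"][v-60:v+25,u-50:u+50,::-1],None,fx=6,fy=6,interpolation=cv2.INTER_CUBIC),alpha=1.8,beta=20))
E
```

```text
time_s: 12.42
position: [0.5681, -0.1443, 0.1042]
tool_rot: [[0.233, 0.973, -0.001], [0.973, -0.233, 0.001], [0.001, -0.002, -1.0]]
ft_force: [-0.4, 0.0, 0.1]
grip_width: 0.0855
gripper_force: 0.0
[ 0.56813388 -0.14433388  0.10422183] [-2.58222382e+01  3.20882365e+01  7.92184153e+01  1.09633824e-02
  6.87918340e+01 -1.23596091e+01]
```

View pics/cap2.png

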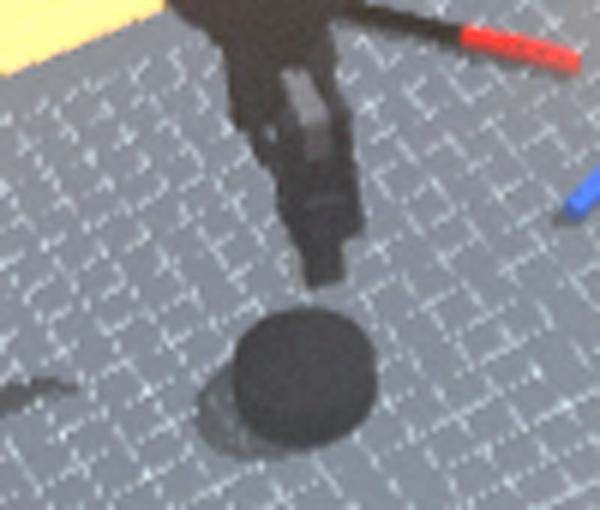

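The open gripper stands over the cap at about crop (305,380) with nothing near it. I'll go down, centre the cap with a squeeze, then regrip at 90°.

```bash

python3 -m handwheel '0 0 -3 0 0 0 1;0 0 -6 0 0 0 1;0 0 -8 0 0 0 1;0 0 -9.5 0 0 0 1;0 0 -10 0 0 0 1;0 0 -10 0 0 0 0.8;0 0 -10 0 0 0 0.74;0 0 -10 0 0 0 0.74' 20 >/dev/null; python3 chk.py 3 1 && python3 -m handwheel '0 0 0 0 0 0 0.71;0 0 0 0 0 0 0.69;0 0 0 0 0 0 0.67;0 0 0 0 0 0 0.67;0 0 0 0 0 0 0.67' 20 >/dev/null; python3 chk.py 20 1
```

```text
13.1333 [ 0.5694 -0.1446  0.0059] [0.05 0.46 0.22] [ 0.033 -0.015 -0.007] 0.0633 0.0
13.55 [ 0.5689 -0.1447  0.0051] [-1.46  1.74  5.5 ] [0.172 0.191 0.063] 0.0574 12.7
```

```bash

python3 -m handwheel '0 0 0 0 0 0 0.74;0 0 0 0 0 0 0.9;0 0 0 0 0 0 1;0 0 0 0 0 0 1;0 0 0 0 0 -7 1;0 0 0 0 0 -14 1;0 0 0 0 0 -21 1;0 0 0 0 0 -28 1' >/dev/null; python3 chk.py 3 1; python3 -m handwheel '0 0 0 0 0 -7 1;0 0 0 0 0 -14 1;0 0 0 0 0 -21 1;0 0 0 0 0 -28 1;0 0 0 0 0 -35 1;0 0 0 0 0 -42 1;0 0 0 0 0 -49 1;0 0 0 0 0 -56 1' >/dev/null; python3 -m handwheel '0 0 0 0 0 -6 1;0 0 0 0 0 -6 1;0 0 0 0 0 -6 0.8;0 0 0 0 0 -6 0.74;0 0 0 0 0 -6 0.74' ; python3 chk.py 3 1
```

```text
14.2167 [ 0.5684 -0.1446  0.004 ] [ 0.19  0.22 -0.33] [-0.006  0.07  -0.01 ] 0.085 0.0
time_s: 15.3
position: [0.5685, -0.1446, 0.0041]
tool_rot: [[0.973, -0.231, -0.0], [-0.231, -0.973, 0.0], [-0.0, -0.0, -1.0]]
ft_force: [0.5, -0.2, 0.0]
grip_width: 0.0632
gripper_force: 0.0
15.3 [ 0.5685 -0.1446  0.0041] [ 0.5  -0.18  0.03] [ 0.075  0.006 -0.01 ] 0.0632 0.0
```

Now grip, lift and carry. The cap is centred on the TCP both ways.

```bash

python3 -m handwheel '0 0 0 0 0 0 0.71;0 0 0 0 0 0 0.69;0 0 0 0 0 0 0.66;0 0 0 0 0 0 0.6;0 0 0 0 0 0 0.6;0 0 0 0 0 0 0.6' 25 >/dev/null; python3 chk.py 20 1;  python3 -m handwheel '0 0 0.5 0 0 0 0.6;0 0 2 0 0 0 0.6;0 0 5 0 0 0 0.6;0 0 8.5 0 0 0 0.6;0 0 12 0 0 0 0.6;0 0 14 0 0 0 0.6;0 0 14 0 0 0 0.6' ; python3 chk.py 20 1
```

```text
15.8 [ 0.5685 -0.1447  0.0045] [-1.9  -0.75  5.43] [-0.074  0.276 -0.049] 0.0572 26.7
time_s: 16.38
position: [0.5702, -0.1452, 0.149]
tool_rot: [[0.973, -0.232, 0.008], [-0.232, -0.973, -0.004], [0.008, 0.002, -1.0]]
ft_force: [-0.5, -0.8, 0.0]
grip_width: 0.0575
gripper_force: 27.0
16.3833 [ 0.5702 -0.1452  0.149 ] [-0.51 -0.81  0.02] [-0.054 -0.002 -0.036] 0.0575 27.0
```

```bash

python3 -m handwheel '-0.5 3 0 0 0 0 0.6;-1 7 0 0 0 0 0.6;-1.6 11 0 0 0 0 0.6;-2.2 15 0 0 0 0 0.6;-2.8 19 0 0 0 0 0.6;-3.4 23 0 0 0 0 0.6;-4 26.5 0 0 0 0 0.6;-4.5 30 0 0 0 0 0.6' >/dev/null; python3 -m handwheel '-0.3 2.5 0 0 0 0 0.6;-0.54 4 0 0 0 0 0.6;-0.54 4.56 0 0 0 0 0.6;-0.54 4.56 0 0 0 0 0.6;-0.54 4.56 0 0 0 0 0.6;-0.54 4.56 0 0 0 0 0.6'; python3 - <<'E'
from h import *
s=status.observe();print(s['position'],s['tool_rot'][:,2])
im=get_image("scene");u,v=376,140
cv2.imwrite("pics/cap3.png",cv2.convertScaleAbs(cv2.resize(im["color"][v-40:v+35,u-50:u+50,::-1],None,fx=7,fy=7,interpolation=cv2.INTER_CUBIC),alpha=1.8,beta=20))
E
```

```text
time_s: 17.55
position: [0.5183, 0.1999, 0.1438]
tool_rot: [[0.972, -0.234, -0.001], [-0.234, -0.972, -0.0], [-0.0, 0.0, -1.0]]
ft_force: [0.9, 0.1, 1.1]
grip_width: 0.0572
gripper_force: 27.0
[0.51829654 0.19992319 0.14381466] [-5.00910681e-04 -2.75827544e-04 -9.99999837e-01]
```

View pics/cap3.png

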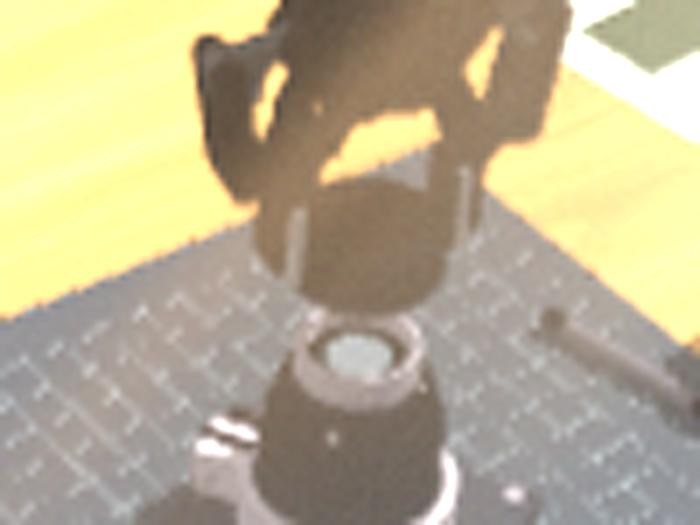

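The cap is held level above the tube, and the ring's dot now shows at crop (332,438), so the ring did turn. I'll lower it with force checks.

```bash
C="python3 chk.py 4 9"
python3 -m handwheel '0 0.1 -1 0 0 0 0.6;0 0.1 -2 0 0 0 0.6;0 0.1 -2.5 0 0 0 0.6;0 0.1 -2.5 0 0 0 0.6' >/dev/null; $C && python3 -m handwheel '0 0 -0.15 0 0 0 0.6;0 0 -0.3 0 0 0 0.6'>/dev/null && $C && python3 -m handwheel '0 0 -0.15 0 0 0 0.6;0 0 -0.3 0 0 0 0.6'>/dev/null && $C && python3 -m handwheel '0 0 -0.15 0 0 0 0.6;0 0 -0.3 0 0 0 0.6'>/dev/null && $C && python3 -m handwheel '0 0 -0.15 0 0 0 0.6;0 0 -0.3 0 0 0 0.6'>/dev/null && $C && python3 -m handwheel '0 0 -0.15 0 0 0 0.6;0 0 -0.3 0 0 0 0.6'>/dev/null && $C && python3 -m handwheel '0 0 -0.15 0 0 0 0.6;0 0 -0.3 0 0 0 0.6'>/dev/null && $C
```

```text
17.9333 [0.5173 0.2016 0.1172] [-0.57 -0.82 -0.28] [ 0.01  -0.002 -0.029] 0.0573 27.0
18.1 [0.5183 0.202  0.1161] [ 0.49 -0.2  -0.16] [0.032 0.015 0.013] 0.0571 27.0
18.2667 [0.5182 0.2021 0.1132] [-1.42 -0.05  0.36] [ 0.046 -0.029  0.003] 0.0573 27.0
18.4333 [0.5181 0.2021 0.1101] [ 0.17  0.46 -0.64] [ 0.012 -0.015  0.013] 0.0572 27.0
18.6 [0.5181 0.202  0.107 ] [-0.6  -0.75 -0.89] [-0.024  0.003  0.027] 0.0571 27.0
18.7667 [0.5181 0.202  0.1039] [ 0.43 -1.03 -0.66] [ 0.012 -0.043 -0.018] 0.0574 27.0
18.9333 [0.5181 0.202  0.1009] [-0.45  0.1  -0.39] [-0.043 -0.005  0.006] 0.0574 27.0
```

```bash
C="python3 chk.py 4 9"
python3 -m handwheel '0 -0.08 0 0 0 0 0.6;0 -0.08 -0.2 0 0 0 0.6;0 -0.08 -0.2 0 0 0 0.6' >/dev/null; $C && python3 -m handwheel '0 0 -0.1 0 0 0 0.6;0 0 -0.1 0 0 0 0.6'>/dev/null && $C && python3 -m handwheel '0 0 -0.1 0 0 0 0.6;0 0 -0.1 0 0 0 0.6'>/dev/null && $C && python3 -m handwheel '0 0 -0.1 0 0 0 0.6;0 0 -0.1 0 0 0 0.6'>/dev/null && $C && python3 -m handwheel '0 0 -0.1 0 0 0 0.6;0 0 -0.1 0 0 0 0.6'>/dev/null && $C && python3 -m handwheel '0 0 -0.1 0 0 0 0.6;0 0 -0.1 0 0 0 0.6'>/dev/null && $C && python3 -m handwheel '0 0 -0.1 0 0 0 0.6;0 0 -0.1 0 0 0 0.6'>/dev/null && $C && python3 -m handwheel '0 0 -0.1 0 0 0 0.6;0 0 -0.1 0 0 0 0.6'>/dev/null && $C && python3 -m handwheel '0 0 -0.1 0 0 0 0.6;0 0 -0.1 0 0 0 0.6'>/dev/null && $C
```

```text
19.1833 [0.518  0.2012 0.0988] [-0.37  0.22  0.17] [0.008 0.046 0.047] 0.0576 27.0
19.35 [0.518  0.2012 0.0979] [ 0.1   0.72 -0.6 ] [-0.029 -0.02   0.059] 0.0575 27.0
19.5167 [0.518  0.2012 0.0969] [ 0.59  0.05 -1.21] [ 0.004 -0.011  0.044] 0.0573 27.0
19.6833 [0.518  0.2012 0.0959] [ 0.62  0.25 -0.35] [-0.027 -0.018  0.018] 0.0574 27.0
19.85 [0.5182 0.2013 0.0955] [-1.67 -0.08  3.65] [-0.042  0.136 -0.016] 0.0572 27.2
20.0167 [0.5182 0.2013 0.0954] [-3.84 -1.74 11.65] [-0.26   0.6    0.017] 0.057 27.9
```

```bash

python3 -m handwheel '0 0 0.1 0 0 0 0.6;0 0 0.1 0 0 0 0.6;0 0 0.1 0 0 0 0.68;0 0 0.1 0 0 0 0.72;0 0 0.1 0 0 0 0.8;0 0 0.1 0 0 0 1;0 0 0.1 0 0 0 1;0 0 0.1 0 0 0 1' >/dev/null; python3 chk.py 4 9; python3 -m handwheel '0 0 1 0 0 0 1;0 0 3 0 0 0 1;0 0 6 0 0 0 1;0 0 9 0 0 0 1;0 -4 9 0 0 0 1;0 -8 9 0 0 0 1;0 -12 9 0 0 0 1;0 -16 9 0 0 0 1'>/dev/null;python3 -m handwheel '0 -4 0 0 0 0 1;0 -8 0 0 0 0 1;0 -8 0 0 0 0 1;0 -8 0 0 0 0 1'; python3 - <<'E'
from h import *
o=[]
for n,p in(("scene",(376,150)),("top",(234,207))):
    im=get_image(n);u,v=p
    o.append(cv2.resize(im["color"][v-30:v+30,u-30:u+30,::-1],None,fx=6.5,fy=6.5,interpolation=cv2.INTER_CUBIC))
    for z in(.093,.115):print(n,z,proj(im,[.5181,.2011,z]))
    cv2.imwrite(f"pics/{n}_end.png",im["color"][:,:,::-1])
cv2.imwrite("pics/end.png",cv2.convertScaleAbs(np.hstack(o),alpha=1.8,beta=20))
E
```

```text
20.6833 [0.518  0.2012 0.0949] [-0.13  0.03 -0.41] [-0.07  -0.006 -0.025] 0.085 0.0
time_s: 21.68
position: [0.5181, -0.0405, 0.1857]
tool_rot: [[0.972, -0.236, 0.001], [-0.236, -0.972, -0.0], [0.001, -0.0, -1.0]]
ft_force: [0.9, 0.8, -0.5]
grip_width: 0.0853
gripper_force: 0.0
scene 0.093 [np.float64(375.8145425071213), np.float64(152.05705773288796)]
scene 0.115 [np.float64(376.36472551610836), np.float64(145.55984199176996)]
top 0.093 [np.float64(234.47671539025208), np.float64(207.35094675500585)]
top 0.115 [np.float64(232.50863874852004), np.float64(205.80563642047497)]
```

View pics/end.png

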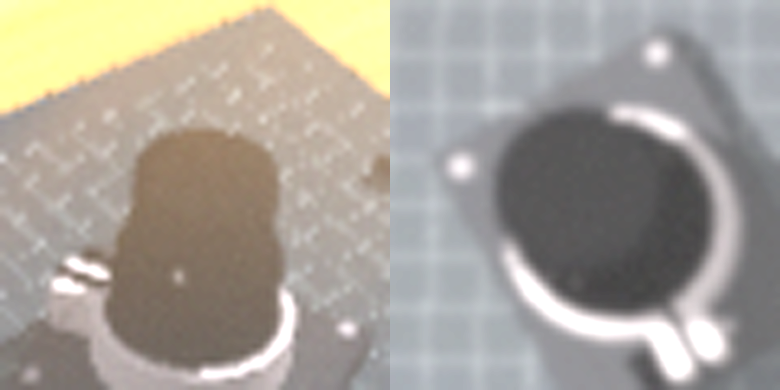

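The cap sits level on the mount, its top at about (205,150) in the scene crop and no bright tube showing. The dot is at (178,277), and the robot is clear.

```bash
python3 -c "from h import *; print(env.close_job())"
```

```text
the job is handed in; nothing more can be done
None
```

I turned the aperture ring anticlockwise until the torque rose sharply at its stop and set the rear cap on the mount, where it looks level and home; the job was handed in at about 22 s with no verdict shown, and the one close call was a 0.57 N m peak at the stop, right at the clamp's slip torque, which I backed off at once.

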